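# Put the stationery back in its desk organisers

### The arm

A 6-joint arm with a two-finger parallel gripper is mounted at the origin on the work surface. World frame = base frame: x ahead of the robot, y to its left, z up, the work surface at z = 0. Lengths are in mm, angles in rad, forces in N, time in s.
With the tool pointing down it reaches from about 350 to 875 mm from the base axis. Payload 4.2 kg.
Tool frame: the origin (TCP) lies at the very end of the fingers, on their centre line; the grasp point (between the pads) lies 19 mm behind it; z points along the fingers, y is the line along which they close (so a half turn about z gives the same grasp; the last joint's range is limited). The gripper opens to 85 mm and grips with 20 to 120 N. Pads are 22 mm wide; open, the fingers measure 114 mm over their backs; the gripper's body (76 mm by 85 mm) begins 54 mm behind the grasp point. The pads swing forward as they close: fully open they stand 13 mm farther back than shut.
Start: joints at [1.6, 0.385, 0.008, 0, -1.194, -0.259], TCP at [142.333, 608.556, 231.312] pointing down, gripper open.
Joint ranges: [-3.14, 3.14], [-1.21, 2.06], [-1.07, 1.41], [-3.16, 2.05], [-2.99, -0.16], [-3.1, 3.1]. Speed limits (rad/s): [2.79, 2.79, 3.14, 3.14, 3.14, 3.14].

### API

Orientations are given as a unit quaternion [x, y, z, w].
In Python, from bench import arm, optics gives the robot as it stands. The module is installed in compiled form; this text tells all that it offers.
- The arm moves only by the tool step_arm, never from a script. Its argument "motion" is a list of rows, each an object with "dr": the turn, a rotation vector about the tool's x, y, z in units of 8 degrees (1.0 is 8 degrees), a list of three; "slide": the shift along the tool's x, y, z in mm, a list of three; "jaw": the finger opening in mm, from 0 to 85.4. A call has exactly 8 rows; each row is the pose to reach, as a shift and turn from the pose commanded when the call began, along the tool's axes at that moment; what a row does not reach only later rows make up. A row lasts 1/8 s, in which the tool goes at most 62.5 mm and 10.7 degrees, less where a joint would pass 70% of its speed; a pose out of reach is approached as far as the arm can. A call with a gripper value outside its range is refused whole. The fingers move at their own pace and stop on an object; the grip force is fixed at half the most. Time passes only in rows, so rows that repeat a pose let the fingers close, or fill a call up. It gives the time, the measured TCP pose, the force, the opening and the grip force at its end, in the units of the state.
- arm.read_state(): the state, without advancing time (a new reading comes with each control period).
- optics.get_image(name): name is "side" or "top"; returns the picture (384x512x3 uint8, blue, green, red); there is no depth.
- optics.camera_info(name): a dict with "camera_matrix" (3x3 intrinsics, pixels), "k1" (the pictures are not rectified: a ray, as slopes to the right and down, at radius r is drawn at 1 + k1 r^2 times it, then the intrinsics apply), "view" (4x4, takes a point from world to camera coordinates). Camera axes: x right, y up, looking along -z (the intrinsics and any distortion apply to the point x, -y, -z); pixel columns grow to the right and rows downward; lengths in mm; the calibration is good to about 2 mm. A picture is of the moment at which its call begins. camera_info takes no time and is no camera call.
- arm.job_done(): hands the job in; it is judged then, once.
The state is a dict: "clock": time; "joints": joint angles; "joint_vel": joint speeds; "joint_efforts": joint torques, N m; "position": TCP position; "ee_rot": TCP orientation; "contact_force": force on the tool from outside, world axes, zero at the start; "wrist_torque": the same for the moment, N m; "gripper_width": finger opening in mm; "grasp_force": force on a finger pad.
Only numpy, scipy, OpenCV 4.12 (cv2) and the standard library are available. Lean on these libraries where they do the work, as an engineer would, in place of code of your own. Each camera call takes 0.05 s, during which the arm holds its last target. There are 200 camera calls.

### The job

Tidy the desk: stand the lidded jar in the large round stand and the small tin in the small round stand, lay the stapler lengthwise in the long narrow tray, and put the note cube and the staple box side by side in the wide tray. Each thing must end upright, flat on the floor of its own holder inside the rim, and released; leave the coffee mug where it stands.

Things in the scene. Friction and masses are not known exactly. Their poses are not given: they have to be found in the camera images.
- jar: loose greenish glass jar with a flat brass lid and a plain paper band, diameter 56 mm (lid 52 mm, from 60 mm up), 75 mm tall, 0.13 to 0.25 kg, standing. Goes in jar_stand. Origin: centre of its underside; z up.
- tin: loose plain steel pin tin, closed, diameter 37 mm, 47 mm tall, 0.04 to 0.09 kg, standing. Goes in tin_stand. Origin: centre of its underside; z up.
- stapler: loose black stapler on its base, 120 mm long (x axis), 51 mm tall; base 34 mm wide, 8 mm thick; top arm 26 mm wide, 33 to 51 mm up, along nearly the whole length; magazine below it 22 mm wide. 0.15 to 0.31 kg, balanced at the middle. Grip the arm across y. At first x is within 0.4 rad of world x. Goes in stapler_tray, either way round. Origin: centre of its underside; z up.
- note_cube: loose pale yellow block of note paper, 56 x 56 mm (x, y) and 45 mm tall, 0.08 to 0.15 kg. Goes in box_tray beside the staple box. Origin: centre of its underside; z up.
- staple_box: loose brown cardboard box of staples, rigid, 56 mm long (its x axis), 36 mm wide (y), 45 mm tall, 0.1 to 0.21 kg. At the start its x axis is within 0.5 rad of world x. Goes in box_tray beside the note cube. Origin: centre of its underside; z up.
- jar_stand: large round stand, outer diameter 82 mm, inside 72 mm; fixed, light bamboo; floor 3 mm and rim top 10 mm above the desk, rim wall 5 mm thick. Origin: centre of its underside, on the desk.
- tin_stand: small round stand, outer diameter 64 mm, inside 54 mm; fixed, light bamboo; floor 3 mm and rim top 10 mm above the desk, rim wall 5 mm thick. Origin: centre of its underside, on the desk.
- stapler_tray: long narrow tray, inside 138 mm along its x axis and 50 mm along its y (outer 148 x 60); fixed, light bamboo; floor 3 mm and rim top 10 mm above the desk, rim wall 5 mm thick. Origin: centre of its underside, on the desk. Its x axis is within 0.5 rad of world y.
- box_tray: wide undivided tray, inside 112 mm along its x axis and 72 mm along its y (outer 122 x 82); fixed, light bamboo; floor 3 mm and rim top 10 mm above the desk, rim wall 5 mm thick. Origin: centre of its underside, on the desk. Its x axis is within 0.5 rad of world y. Note cube at one end, staple box at the other, its long side across the tray: 20 mm is left over along x, 16 mm along y.
- mug: bystander: blue ceramic coffee mug, 76 mm wide, 85 mm tall, its handle reaching about 30 mm farther, towards the robot. Stands among the loose things; must not be shifted. Origin: centre of its underside; z up.
Things that resemble listed ones, but are neither listed nor needed, are in the scene too. Of the things that look like the tin, the smallest one is meant. Leave any purple look-alike of the jar alone.

How it is judged:
By the outcome, as a careful person would: the job done as asked, in the order asked, and still so for the second after the job is handed in, with the robot touching nothing.
It also fails if it takes over 125 s, if anything falls off the work surface, if the arm or the gripper's body presses on something with over 40 N, if the wrist force passes 120 N, or if a joint passes its speed limit or range.

## Working session

There is one attempt and no reset: what is moved stays moved. The work goes in short steps, Python scripts to look and compute and a tool call to move; the robot and the scene stay as the last step left them, time stands still between calls to the robot, and variables do not carry over. Pictures are saved under pics/ and viewed, at most 14 in all, crops included, and the job is handed in when it is done.

Besides the shell and the picture viewer there is one more tool, called after "Emit:" as name(argument=value, ...) on one line, values as JSON. step_arm: Moves the arm, as the interface text tells. Its arguments: {"type":"object","properties":{"motion":{"type":"array","items":{"type":"object","properties":{"dr":{"type":"array","items":{"type":"number"}},"slide":{"type":"array","items":{"type":"number"}},"jaw":{"type":"number"}}}}},"required":["motion"]}

```bash
mkdir -p pics; python3 - <<'E'
from bench import arm, optics
import cv2,json
for n in ("top","side"):
    im=optics.get_image(n); cv2.imwrite(f"pics/{n}0.png",cv2.resize(im,(800,600),interpolation=cv2.INTER_CUBIC)); cv2.imwrite(f"{n}0raw.png",im)
    print(n,optics.camera_info(n))
print(arm.read_state())
E
```

```text
top {'camera_matrix': array([[368.83946072,   0.        , 250.56487705],
       [  0.        , 368.83946072, 190.72073155],
       [  0.        ,   0.        ,   1.        ]]), 'k1': -0.0798226016240652, 'view': array([[-1.96214538e-02, -9.99741148e-01, -1.15167260e-02,
         2.84378312e+01],
       [ 9.98978070e-01, -2.00729744e-02,  4.04955656e-02,
        -5.01264965e+02],
       [-4.07162582e-02, -1.07103749e-02,  9.99113344e-01,
        -1.09870451e+03],
       [ 0.00000000e+00,  0.00000000e+00,  0.00000000e+00,
         1.00000000e+00]])}
side {'camera_matrix': array([[469.61238232,   0.        , 259.77773535],
       [  0.        , 469.61238232, 195.56902597],
       [  0.        ,   0.        ,   1.        ]]), 'k1': 0.020240418127284165, 'view': array([[ 9.98326282e-01, -5.37938225e-02, -2.12334255e-02,
        -5.06549157e+02],
       [ 4.59575169e-02,  5.15045656e-01,  8.55929833e-01,
        -5.73041149e+01],
       [-3.51075539e-02, -8.55473083e-01,  5.16655846e-01,
        -1.12936805e+03],
       [ 0.00000000e+00,  0.00000000e+00,  0.00000000e+00,
         1.00000000e+00]])}
{'clock': 0.1, 'joints': array([ 1.59960805e+00,  3.85477952e-01,  6.74416911e-03, -4.41654584e-04,
       -1.19397786e+00, -2.58620484e-01]), 'joint_vel': array([ 0.00075736, -0.00028631,  0.00238097,  0.00310174,  0.00083366,
        0.00035872]), 'joint_efforts': array([-1.60452928e-04, -3.93318415e+01,  1.88930869e+01,  4.19785157e+00,
       -2.54712308e-03,  4.71419511e-06]), 'position': array([142.21976845, 608.06521809, 230.32383408]), 'ee_rot': array([ 9.93395934e-01, -1.14732558e-01, -6.59825433e-05,  9.77181918e-04]), 'contact_force': array([-0.55175843,  0.09031805,  0.56059707]), 'wrist_torque': array([-0.0030893 , -0.06061692, -0.03926024]), 'grasp_force': 0.0, 'gripper_width': 85.59902302057763}
```

View pics/top0.png

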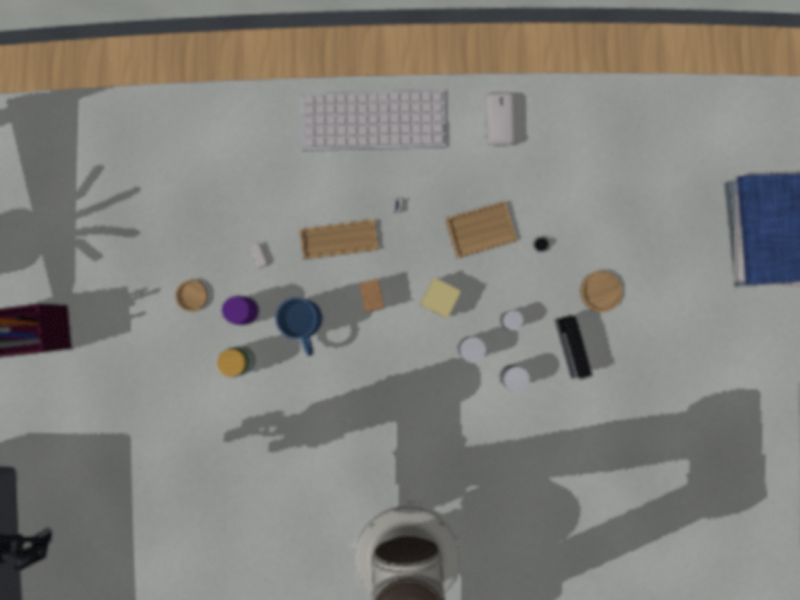

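View pics/side0.png

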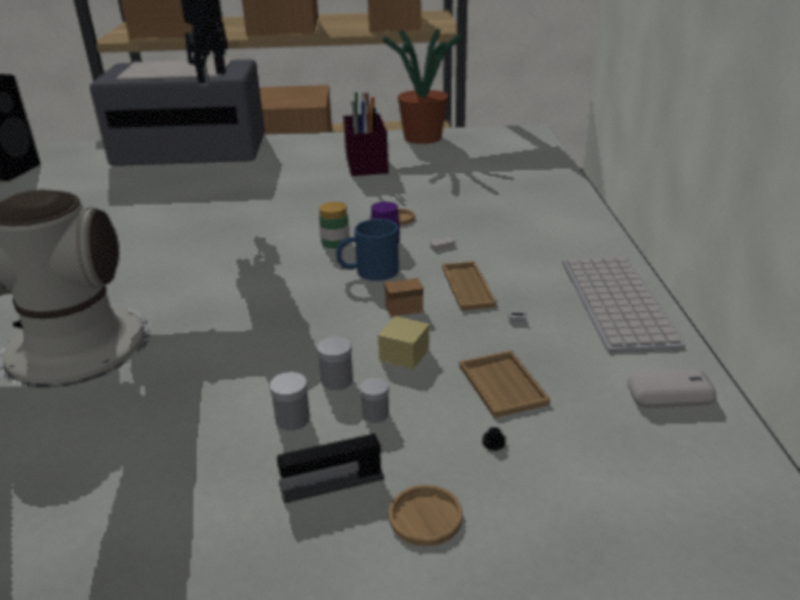

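The top view shows the jar (brass lid) at (232,362), its purple look-alike at (240,310) and the mug at (300,320). The staple box is at (372,295), the note cube at (441,297), and three tins at (513,320), (473,348) and (515,378), the first being the smallest. The stapler is at (574,347). The stands are at (192,295) (small) and (602,291) (large), and the trays at (340,239) and (482,229). The side view agrees. Next I'll make rectified metric crops.

```bash
cat > h.py <<'E'
import numpy as np, cv2
from bench import arm, optics
def proj(n,P):
    c=optics.camera_info(n); P=np.atleast_2d(np.asarray(P,float))
    q=P@c["view"][:3,:3].T+c["view"][:3,3]; K=c["camera_matrix"]
    s=np.c_[q[:,0],-q[:,1]]/-q[:,2:]; s=s*(1+c["k1"]*(s**2).sum(1,keepdims=True))
    return s*[K[0,0],K[1,1]]+K[:2,2]
def unproj(n,uv,z):
    c=optics.camera_info(n); uv=np.atleast_2d(np.asarray(uv,float))
    s=cv2.undistortPoints(uv.reshape(-1,1,2),c["camera_matrix"],np.array([c["k1"],0,0,0,0])).reshape(-1,2)
    R=c["view"][:3,:3]; t=c["view"][:3,3]; o=-R.T@t
    d=np.c_[s[:,0],-s[:,1],-np.ones(len(s))]@R
    return o+d*((z-o[2])/d[:,2])[:,None]
def ortho(n,im,x0,x1,y0,y1,s,z):
    # col -> y decreasing from y1, row -> x decreasing from x1
    W,H=int((y1-y0)*s),int((x1-x0)*s); c,r=np.meshgrid(np.arange(W),np.arange(H))
    uv=proj(n,np.c_[(x1-r/s).ravel(),(y1-c/s).ravel(),np.full(W*H,z)]).astype(np.float32)
    o=cv2.remap(im,uv[:,0].reshape(H,W),uv[:,1].reshape(H,W),cv2.INTER_CUBIC)
    for v in range(int(np.ceil(x0/50))*50,int(x1),50):
        k=int((x1-v)*s); cv2.line(o,(0,k),(8,k),(0,0,255),1); cv2.putText(o,str(v),(10,k+4),0,.4,(0,0,255),1)
    for v in range(int(np.ceil(y0/50))*50,int(y1),50):
        k=int((y1-v)*s); cv2.line(o,(k,0),(k,8),(0,0,255),1); cv2.putText(o,str(v),(k-12,20),0,.4,(0,0,255),1)
    return o
E
python3 - <<'E'
from h import *
im=cv2.imread("top0raw.png")
cv2.imwrite("pics/L.png",ortho("top",im,330,690,20,430,1.6,0))
cv2.imwrite("pics/R.png",ortho("top",im,330,690,-400,30,1.6,0))
E
```

```text
(no output)
```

View pics/L.png

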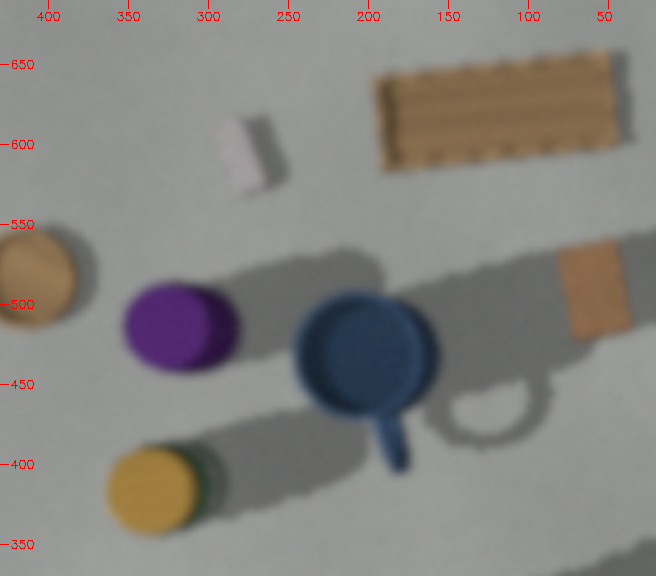

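View pics/R.png

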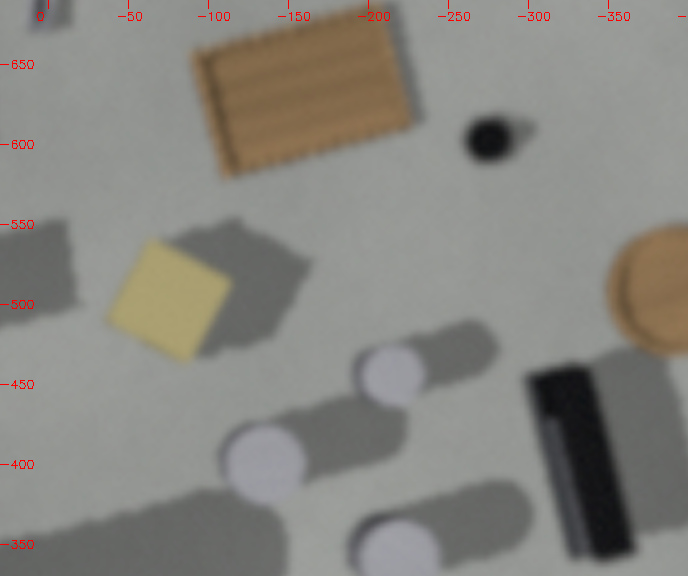

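The rectified crops show the jar lid circle at L(152,491) and the tin stand at about L(27,278). Corners read in L: stapler tray (374,77),(610,53),(619,145),(387,171); staple box (557,247),(613,238),(633,328),(575,342). In R: box tray (193,52),(391,4),(417,123),(222,178); note cube (152,239),(234,282),(188,361),(107,318). The tin top is at R(392,375), the stapler arm near R(591,463) and the jar stand at about R(672,290). I'll convert these to world positions and check them against the side view.

```bash
cat >> h.py <<'E'
def go(*wps):
    """waypoints (x,y,z,yaw_deg of tool y axis, mod 180) -> slide, dr about tool z, from measured state"""
    from scipy.spatial.transform import Rotation as Ro
    s=arm.read_state(); R=Ro.from_quat(s["ee_rot"]); M=R.as_matrix(); y0=np.degrees(np.arctan2(M[1,1],M[0,1]))
    print("pos",s["position"].round(1),"yaw",y0.round(1),"z",M[:,2].round(3),"w",round(s["gripper_width"],1),"F",round(s["grasp_force"],1),"j6",s["joints"][5].round(2),"t",s["clock"],"cf",s["contact_force"].round(1))
    for x,y,z,a in wps:
        d=(a-y0+90)%180-90
        T=Ro.from_euler("z",y0+d,degrees=True)*Ro.from_matrix(np.array([[0,1,0],[1,0,0],[0,0,-1]]).T)
        # target: y axis at yaw, z down
        c,sn=np.cos(np.radians(y0+d)),np.sin(np.radians(y0+d))
        Y=np.array([c,sn,0]);Z=np.array([0,0,-1.]);X=np.cross(Y,Z)
        T=Ro.from_matrix(np.c_[X,Y,Z])
        print((x,y,z,a),"slide",(M.T@(np.array([x,y,z])-s["position"])).round(1),"dr",(np.degrees((R.inv()*T).as_rotvec())/8).round(2))
E
python3 - <<'E'
from h import *
def cv(y1,pts,z):
    pts=np.atleast_2d(pts); P=np.c_[690-pts[:,1]/1.6,y1-pts[:,0]/1.6,0*pts[:,0]]
    return unproj("top",proj("top",P),z)[:,:2]
def quad(n,y1,p,z):
    q=cv(y1,p,z); e=np.roll(q,-1,0)-q
    print(n,"c",q.mean(0).round(1),"len",np.linalg.norm(e,axis=1).round(1),"ang",(np.degrees(np.arctan2(e[:,1],e[:,0]))%180).round(1))
quad("stray",430,[(374,77),(610,53),(619,145),(387,171)],10)
quad("sbox",430,[(557,247),(613,238),(633,328),(575,342)],45)
quad("btray",30,[(193,52),(391,4),(417,123),(222,178)],10)
quad("cube",30,[(152,239),(234,282),(188,361),(107,318)],45)
for n,y1,p,z in [("jar",430,(152,491),75),("tin",30,(392,375),47),("jst",30,(672,290),10),("tst",430,(27,278),10),("mug",430,(367,355),85),("stap",30,(591,463),51)]: print(n,cv(y1,p,z).round(1))
for n,p,z in [("jar",(334,210),75),("tin",(375,387),47),("jst",(426,513),10),("tst",(404,216),10),("cube",(405,331),45),("sbox",(404,289),45),("mug",(377,231),85),("btray",(504,381),10),("stray",(469,284),10)]:
    print("side",n,unproj("side",np.array(p)*.64,z).round(1)[0,:2])
# widened stands + stapler crop
im=cv2.imread("top0raw.png")
a=ortho("top",im,450,580,350,480,3,10); b=ortho("top",im,440,570,-460,-330,3,10); c=ortho("top",im,330,480,-390,-260,3,51)
cv2.imwrite("pics/C.png",np.hstack([a,b])); cv2.imwrite("pics/S.png",np.hstack([c, ortho("side",cv2.imread("side0raw.png"),330,480,-390,-260,3,51)]))
go((386,334,140,90))
E
```

```text
stray c [618.8 118.1] len [146.9  57.3 144.6  58.8] ang [95.8  5.6 96.4  7.9]
sbox c [507.4  56.4] len [34.  55.3 35.8 58. ] ang [ 99.1  12.5 103.6  10.7]
btray c [ 632.6 -159.6] len [126.2  75.4 125.5  80.1] ang [103.6  12.3 105.8  13. ]
cube c [500.7 -73.1] len [55.5 54.8 55.  54.5] ang [ 62.3 149.8  62.  150.3]
jar [[388.1 313. ]]
tin [[ 455.7 -205.7]]
jst [[ 508.3 -386.5]]
tst [[515.7 409.5]]
mug [[467.2 185.9]]
stap [[ 403.2 -323.6]]
side jar [391.8 294.5]
side tin [ 457.4 -210.4]
side jst [ 508.5 -392.5]
side tst [525.3 399.5]
side cube [502.8 -79.4]
side sbox [507.6  42.1]
side mug [469.3 175.1]
side btray [ 633.6 -162.8]
side stray [620.3 110.1]
pos [142.2 608.1 230.3] yaw -103.2 z [-0.    -0.002 -1.   ] w 85.6 F 0.0 j6 -0.26 t 0.1 cf [-0.6  0.1  0.6]
(386, 334, 140, 90) slide [299.8 211.1  90.8] dr [ 0.01  0.   -1.65]
```

View pics/C.png

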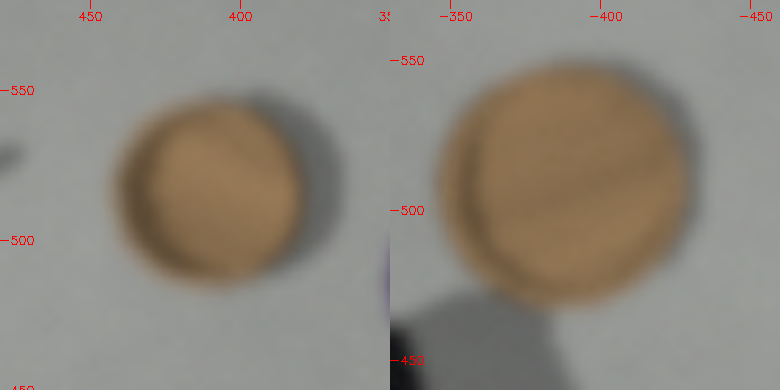

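View pics/S.png

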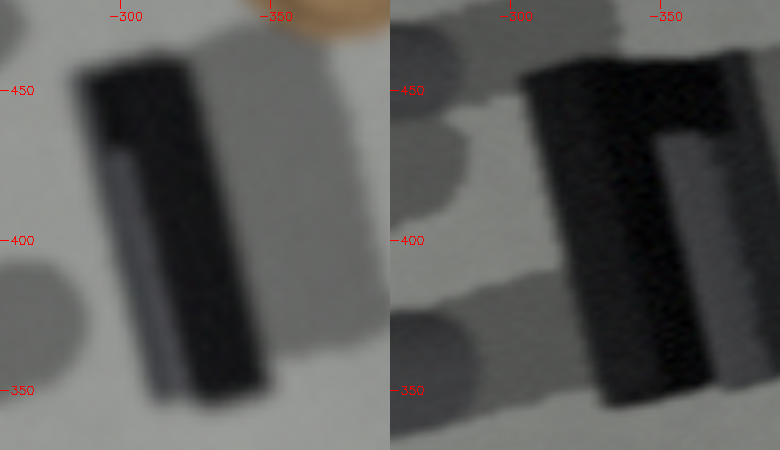

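The crops put the tin stand at about (516,410), the jar stand at (509,-388) and the stapler centre at about (403,-325) with axis at 13.7°. The sizes match the listed ones. The side view reads y some mm lower than the top view, so I'll check that with the gripper above the jar.

Emit:
step_arm(motion=[{"dr":[0,0,-1.65],"slide":[307,232,120],"jaw":85},{"dr":[0,0,-1.65],"slide":[307,232,120],"jaw":85},{"dr":[0,0,-1.65],"slide":[307,232,120],"jaw":85},{"dr":[0,0,-1.65],"slide":[307,232,120],"jaw":85},{"dr":[0,0,-1.65],"slide":[307,232,120],"jaw":85},{"dr":[0,0,-1.65],"slide":[307,232,120],"jaw":85},{"dr":[0,0,-1.65],"slide":[307,232,120],"jaw":85},{"dr":[0,0,-1.65],"slide":[307,232,120],"jaw":85}])

```text
clock: 1.1
position: [388.8, 310.6, 110.3]
ee_rot: [1.0, -0.001, -0.001, 0.001]
contact_force: [-0.5, 0.7, -0.5]
gripper_width: 84.8
grasp_force: 0.0
```

```bash
python3 - <<'E'
from h import *
go((388,312,22,90))
a=optics.get_image("side")[110:200,170:290]; cv2.imwrite("pics/s1.png",cv2.resize(a,None,fx=6,fy=6,interpolation=cv2.INTER_CUBIC))
p=arm.read_state()["position"]; print((proj("side",[p])[0]-[170,110])*6)
E
```

```text
pos [388.8 310.6 110.3] yaw -90.2 z [-0.002 -0.002 -1.   ] w 84.8 F 0.0 j6 0.57 t 1.1 cf [-0.5  0.7 -0.5]
(388, 312, 22, 90) slide [-0.6 -1.6 88.3] dr [ 0.02  0.01 -0.02]
[251.666462    62.68458058]
```

View pics/s1.png

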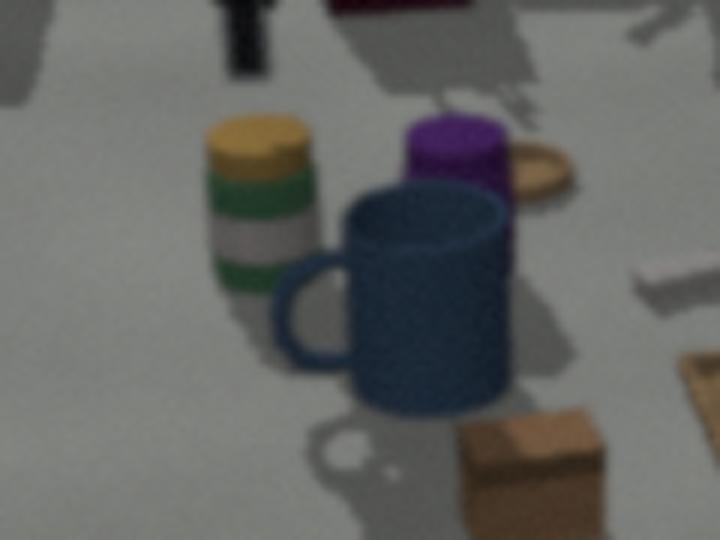

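The side crop shows the near finger tip at (247,75) and the lid centre at (260,135). My earlier side reading of the lid was about 11 px too low, and correcting it brings the two cameras into agreement. I'll descend and grip.

Emit:
step_arm(motion=[{"dr":[0,0,0],"slide":[0,-1,50],"jaw":85},{"dr":[0,0,0],"slide":[0,-1,88],"jaw":85},{"dr":[0,0,0],"slide":[0,-1,88],"jaw":85},{"dr":[0,0,0],"slide":[0,-1,88],"jaw":40},{"dr":[0,0,0],"slide":[0,-1,88],"jaw":40},{"dr":[0,0,0],"slide":[0,-1,88],"jaw":40},{"dr":[0,0,0],"slide":[0,-1,88],"jaw":40},{"dr":[0,0,0],"slide":[0,-1,88],"jaw":40}])

```text
clock: 2.15
position: [389.3, 315.5, 25.7]
ee_rot: [1.0, 0.001, 0.001, -0.002]
contact_force: [-1.6, 0.9, 6.7]
gripper_width: 54.4
grasp_force: 63.3
```

```bash
python3 - <<'E'
from h import *
go((388,312,140,90),(509,-388,140,90),(509,-388,26,90))
E
```

```text
pos [389.3 315.5  25.7] yaw -89.9 z [ 0.003  0.004 -1.   ] w 54.4 F 63.3 j6 0.57 t 2.15 cf [-1.6  0.9  6.7]
(388, 312, 140, 90) slide [  -1.     3.  -114.3] dr [-0.03 -0.02  0.01]
(509, -388, 140, 90) slide [ 119.   703.2 -116.9] dr [-0.03 -0.02  0.01]
(509, -388, 26, 90) slide [118.7 703.7  -2.9] dr [-0.03 -0.02  0.01]
```

Emit:
step_arm(motion=[{"dr":[0,0,0],"slide":[0,0,-40],"jaw":40},{"dr":[0,0,0],"slide":[0,0,-100],"jaw":40},{"dr":[0,0,0],"slide":[10,60,-118],"jaw":40},{"dr":[0,0,0],"slide":[20,117,-118],"jaw":40},{"dr":[0,0,0],"slide":[30,175,-118],"jaw":40},{"dr":[0,0,0],"slide":[40,233,-118],"jaw":40},{"dr":[0,0,0],"slide":[50,292,-118],"jaw":40},{"dr":[0,0,0],"slide":[60,350,-118],"jaw":40}])

```text
clock: 3.15
position: [448.8, -38.0, 142.5]
ee_rot: [1.0, 0.0, 0.001, -0.0]
contact_force: [1.6, 0.1, -1.7]
gripper_width: 54.5
grasp_force: 64.1
```

Emit:
step_arm(motion=[{"dr":[0,0,0],"slide":[10,58,0],"jaw":40},{"dr":[0,0,0],"slide":[20,117,0],"jaw":40},{"dr":[0,0,0],"slide":[30,175,0],"jaw":40},{"dr":[0,0,0],"slide":[40,233,0],"jaw":40},{"dr":[0,0,0],"slide":[50,292,0],"jaw":40},{"dr":[0,0,0],"slide":[60,350,0],"jaw":40},{"dr":[0,0,0],"slide":[60,350,30],"jaw":40},{"dr":[0,0,0],"slide":[60,350,60],"jaw":40}])

```text
clock: 4.15
position: [508.6, -387.2, 81.3]
ee_rot: [1.0, -0.001, 0.001, 0.0]
contact_force: [-0.2, 0.3, -1.6]
gripper_width: 54.2
grasp_force: 64.1
```

```bash
python3 - <<'E'
from h import *
go((509,-388,29,90))
E
```

```text
pos [ 508.6 -387.2   81.3] yaw -90.1 z [ 0.002 -0.    -1.   ] w 54.2 F 64.1 j6 1.97 t 4.15 cf [-0.2  0.3 -1.6]
(509, -388, 29, 90) slide [ 0.3  0.8 52.3] dr [ 0.   -0.01 -0.01]
```

Emit:
step_arm(motion=[{"dr":[0,0,0],"slide":[0,1,25],"jaw":40},{"dr":[0,0,0],"slide":[0,1,44],"jaw":40},{"dr":[0,0,0],"slide":[0,1,49],"jaw":40},{"dr":[0,0,0],"slide":[0,1,52],"jaw":40},{"dr":[0,0,0],"slide":[0,1,53],"jaw":40},{"dr":[0,0,0],"slide":[0,1,53],"jaw":40},{"dr":[0,0,0],"slide":[0,1,53],"jaw":40},{"dr":[0,0,0],"slide":[0,1,53],"jaw":40}])

```text
clock: 5.15
position: [509.1, -387.3, 28.8]
ee_rot: [1.0, 0.0, 0.0, 0.0]
contact_force: [-0.1, 0.2, -0.6]
gripper_width: 54.1
grasp_force: 64.2
```

```bash
python3 - <<'E'
from h import *
go((509,-388,29,90),(456,-208,130,90))
E
```

```text
pos [ 509.1 -387.3   28.8] yaw -90.0 z [ 0.001 -0.    -1.   ] w 54.1 F 64.2 j6 1.97 t 5.15 cf [-0.1  0.2 -0.6]
(509, -388, 29, 90) slide [-0.1  0.7 -0.2] dr [ 0. -0.  0.]
(456, -208, 130, 90) slide [ -52.9 -179.3 -101.3] dr [ 0. -0.  0.]
```

Emit:
step_arm(motion=[{"dr":[0,0,0],"slide":[0,0,1],"jaw":40},{"dr":[0,0,0],"slide":[0,0,2],"jaw":40},{"dr":[0,0,0],"slide":[0,0,3],"jaw":40},{"dr":[0,0,0],"slide":[0,0,3],"jaw":40},{"dr":[0,0,0],"slide":[0,0,3],"jaw":40},{"dr":[0,0,0],"slide":[0,0,3],"jaw":40},{"dr":[0,0,0],"slide":[0,0,3],"jaw":40},{"dr":[0,0,0],"slide":[0,0,3],"jaw":40}])

```text
clock: 6.15
position: [509.1, -387.4, 28.7]
ee_rot: [1.0, 0.001, 0.0, 0.001]
contact_force: [-4.5, 3.5, 13.7]
gripper_width: 54.5
grasp_force: 65.7
```

Emit:
step_arm(motion=[{"dr":[0,0,0],"slide":[0,0,-2],"jaw":40},{"dr":[0,0,0],"slide":[0,0,-2],"jaw":85},{"dr":[0,0,0],"slide":[0,0,-2],"jaw":85},{"dr":[0,0,0],"slide":[0,0,-2],"jaw":85},{"dr":[0,0,0],"slide":[0,0,-2],"jaw":85},{"dr":[0,0,0],"slide":[0,0,-30],"jaw":85},{"dr":[0,0,0],"slide":[0,0,-70],"jaw":85},{"dr":[0,0,0],"slide":[0,0,-103],"jaw":85}])

```text
clock: 7.15
position: [509.0, -387.4, 129.7]
ee_rot: [1.0, 0.0, 0.0, 0.0]
contact_force: [0.7, -0.4, -0.3]
gripper_width: 84.7
grasp_force: 0.0
```

Emit:
step_arm(motion=[{"dr":[0,0,0],"slide":[-18,-60,0],"jaw":65},{"dr":[0,0,0],"slide":[-36,-120,0],"jaw":65},{"dr":[0,0,0],"slide":[-53,-179,0],"jaw":65},{"dr":[0,0,0],"slide":[-53,-179,0],"jaw":65},{"dr":[0,0,0],"slide":[-53,-179,20],"jaw":65},{"dr":[0,0,0],"slide":[-53,-179,40],"jaw":65},{"dr":[0,0,0],"slide":[-53,-179,50],"jaw":65},{"dr":[0,0,0],"slide":[-53,-179,50],"jaw":65}])

```text
clock: 8.15
position: [455.6, -208.7, 77.7]
ee_rot: [1.0, 0.0, -0.001, 0.0]
contact_force: [-0.8, 1.1, 0.9]
gripper_width: 65.0
grasp_force: 0.0
```

```bash
python3 - <<'E'
from h import *
go((456,-208,7,90))
a=optics.get_image("side")[200:365,160:310]; cv2.imwrite("pics/s2.png",cv2.resize(a,None,fx=3.6,fy=3.6,interpolation=cv2.INTER_CUBIC))
E
```

```text
pos [ 455.6 -208.7   77.7] yaw -90.0 z [-0.001 -0.    -1.   ] w 65.0 F 0.0 j6 1.68 t 8.15 cf [-0.8  1.1  0.9]
(456, -208, 7, 90) slide [ 0.5 -0.7 70.7] dr [0.   0.01 0.  ]
```

View pics/s2.png

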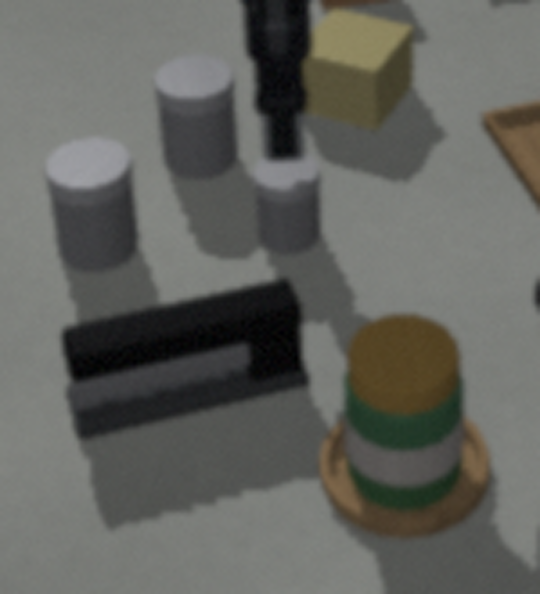

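The jar stands upright in its stand at (405,440). The near finger at (283,150) lines up with the small tin at (288,170), a little to its left, so I'll shift 2 mm in +x.

Emit:
step_arm(motion=[{"dr":[0,0,0],"slide":[2,-1,40],"jaw":65},{"dr":[0,0,0],"slide":[2,-1,66],"jaw":65},{"dr":[0,0,0],"slide":[2,-1,66],"jaw":65},{"dr":[0,0,0],"slide":[2,-1,66],"jaw":20},{"dr":[0,0,0],"slide":[2,-1,66],"jaw":20},{"dr":[0,0,0],"slide":[2,-1,66],"jaw":20},{"dr":[0,0,0],"slide":[2,-1,66],"jaw":20},{"dr":[0,0,0],"slide":[2,-1,66],"jaw":20}])

```text
clock: 9.2
position: [459.0, -207.4, 13.9]
ee_rot: [1.0, 0.001, 0.002, 0.0]
contact_force: [-0.0, 1.1, 6.9]
gripper_width: 35.2
grasp_force: 59.6
```

```bash
python3 - <<'E'
from h import *
go((457,-208,145,90),(516,410,145,90),(516,410,15,90))
E
```

```text
pos [ 459.  -207.4   13.9] yaw -89.9 z [ 0.003 -0.001 -1.   ] w 35.2 F 59.6 j6 1.67 t 9.2 cf [-0.   1.1  6.9]
(457, -208, 145, 90) slide [  -1.6    0.7 -131.1] dr [ 0.01 -0.02  0.01]
(516, 410, 145, 90) slide [  58.2 -617.2 -131.3] dr [ 0.01 -0.02  0.01]
(516, 410, 15, 90) slide [  57.8 -617.3   -1.3] dr [ 0.01 -0.02  0.01]
```

Emit:
step_arm(motion=[{"dr":[0,0,0],"slide":[0,0,-40],"jaw":20},{"dr":[0,0,0],"slide":[0,0,-95],"jaw":20},{"dr":[0,0,0],"slide":[2,-20,-133],"jaw":20},{"dr":[0,0,0],"slide":[8,-80,-133],"jaw":20},{"dr":[0,0,0],"slide":[13,-140,-133],"jaw":20},{"dr":[0,0,0],"slide":[19,-200,-133],"jaw":20},{"dr":[0,0,0],"slide":[24,-260,-133],"jaw":20},{"dr":[0,0,0],"slide":[30,-320,-133],"jaw":20}])

```text
clock: 10.2
position: [487.1, 114.7, 145.8]
ee_rot: [1.0, 0.0, 0.0, -0.0]
contact_force: [2.0, -0.1, -1.1]
gripper_width: 35.3
grasp_force: 60.0
```

Emit:
step_arm(motion=[{"dr":[0,0,0],"slide":[6,-60,0],"jaw":20},{"dr":[0,0,0],"slide":[11,-120,0],"jaw":20},{"dr":[0,0,0],"slide":[17,-180,0],"jaw":20},{"dr":[0,0,0],"slide":[22,-240,0],"jaw":20},{"dr":[0,0,0],"slide":[28,-299,0],"jaw":20},{"dr":[0,0,0],"slide":[28,-299,40],"jaw":20},{"dr":[0,0,0],"slide":[28,-299,90],"jaw":20},{"dr":[0,0,0],"slide":[28,-299,110],"jaw":20}])

```text
clock: 11.2
position: [513.4, 410.1, 31.6]
ee_rot: [1.0, 0.0, -0.002, 0.002]
contact_force: [0.0, 0.2, -0.2]
gripper_width: 35.2
grasp_force: 60.1
```

```bash
python3 - <<'E'
from h import *
go((516,412,17,90))
E
```

```text
pos [513.4 410.1  31.6] yaw -90.0 z [-0.005 -0.004 -1.   ] w 35.2 F 60.1 j6 0.65 t 11.2 cf [ 0.   0.2 -0.2]
(516, 412, 17, 90) slide [ 2.6 -2.  14.6] dr [0.03 0.03 0.  ]
```

Emit:
step_arm(motion=[{"dr":[0,0,0],"slide":[1,-1,0],"jaw":20},{"dr":[0,0,0],"slide":[1,-1,8],"jaw":20},{"dr":[0,0,0],"slide":[1,-1,14],"jaw":20},{"dr":[0,0,0],"slide":[1,-1,17],"jaw":20},{"dr":[0,0,0],"slide":[1,-1,19],"jaw":20},{"dr":[0,0,0],"slide":[1,-1,19],"jaw":20},{"dr":[0,0,0],"slide":[1,-1,19],"jaw":20},{"dr":[0,0,0],"slide":[1,-1,19],"jaw":20}])

```text
clock: 12.2
position: [516.5, 412.9, 17.0]
ee_rot: [1.0, 0.0, 0.0, -0.0]
contact_force: [-1.0, -1.4, 3.7]
gripper_width: 35.4
grasp_force: 60.1
```

Emit:
step_arm(motion=[{"dr":[0,0,0],"slide":[0,0,-1],"jaw":65},{"dr":[0,0,0],"slide":[0,0,-1],"jaw":65},{"dr":[0,0,0],"slide":[0,0,-1],"jaw":65},{"dr":[0,0,0],"slide":[0,0,-1],"jaw":65},{"dr":[0,0,0],"slide":[0,0,-1],"jaw":65},{"dr":[0,0,0],"slide":[0,0,-30],"jaw":65},{"dr":[0,0,0],"slide":[0,0,-80],"jaw":65},{"dr":[0,0,0],"slide":[0,0,-130],"jaw":65}])

```text
clock: 13.2
position: [516.2, 412.6, 147.4]
ee_rot: [1.0, 0.0, -0.0, 0.0]
contact_force: [0.2, 0.5, 0.1]
gripper_width: 65.0
grasp_force: 0.0
```

```bash
python3 - <<'E'
from h import *
go((403,-327,150,103.7))
a=optics.get_image("side")[110:200,200:320]; cv2.imwrite("pics/s3.png",cv2.resize(a,None,fx=5,fy=5,interpolation=cv2.INTER_CUBIC))
E
```

```text
pos [516.2 412.6 147.4] yaw -90.0 z [-0.    -0.001 -1.   ] w 65.0 F 0.0 j6 0.65 t 13.2 cf [0.2 0.5 0.1]
(403, -327, 150, 103.7) slide [-113.7  739.5   -2. ] dr [ 0.    0.   -1.71]
```

View pics/s3.png

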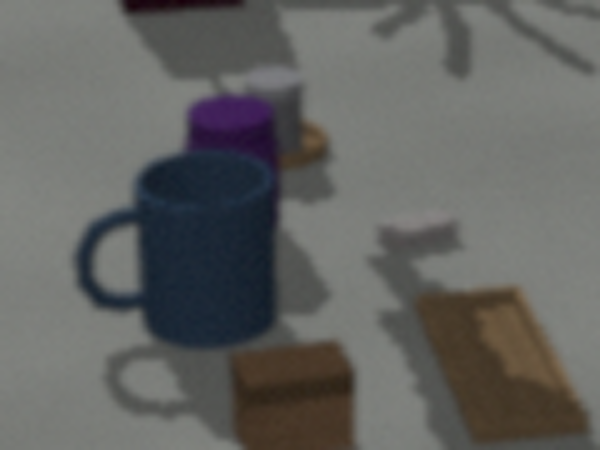

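The tin stands in its stand at (273,110). Next is the stapler.

Emit:
step_arm(motion=[{"dr":[0,0,-0.2],"slide":[-9,61,0],"jaw":65},{"dr":[0,0,-0.4],"slide":[-19,122,0],"jaw":65},{"dr":[0,0,-0.6],"slide":[-28,183,0],"jaw":65},{"dr":[0,0,-0.8],"slide":[-38,244,0],"jaw":65},{"dr":[0,0,-1.0],"slide":[-47,305,0],"jaw":65},{"dr":[0,0,-1.2],"slide":[-56,366,0],"jaw":65},{"dr":[0,0,-1.4],"slide":[-66,427,0],"jaw":65},{"dr":[0,0,-1.71],"slide":[-75,488,0],"jaw":65}])

```text
clock: 14.25
position: [441.2, -77.0, 146.7]
ee_rot: [0.993, 0.12, 0.001, 0.0]
contact_force: [1.1, -0.1, 0.4]
gripper_width: 65.3
grasp_force: 0.0
```

```bash
python3 - <<'E'
from h import *
go((403,-327,145,103.7),(403,-327,75,103.7))
E
```

```text
pos [441.2 -77.  146.7] yaw -76.2 z [ 0.001  0.    -1.   ] w 65.3 F 0.0 j6 1.62 t 14.25 cf [ 1.1 -0.1  0.4]
(403, -327, 145, 103.7) slide [-96.9 233.7   1.6] dr [ 0.   -0.01  0.02]
(403, -327, 75, 103.7) slide [-97.  233.6  71.6] dr [ 0.   -0.01  0.02]
```

Emit:
step_arm(motion=[{"dr":[0,0,0],"slide":[-24,58,0],"jaw":65},{"dr":[0,0,0],"slide":[-48,117,0],"jaw":65},{"dr":[0,0,0],"slide":[-72,175,0],"jaw":65},{"dr":[0,0,0],"slide":[-97,234,0],"jaw":65},{"dr":[0,0,0],"slide":[-97,234,0],"jaw":65},{"dr":[0,0,0],"slide":[-97,234,50],"jaw":65},{"dr":[0,0,0],"slide":[-97,234,70],"jaw":65},{"dr":[0,0,0],"slide":[-97,234,70],"jaw":65}])

```text
clock: 15.25
position: [401.9, -324.4, 74.9]
ee_rot: [0.993, 0.12, -0.002, -0.001]
contact_force: [0.4, -0.8, 0.4]
gripper_width: 64.7
grasp_force: 0.0
```

```bash
python3 - <<'E'
from h import *
go((403,-327,22,103.7))
a=optics.get_image("top")[180:270,310:430]; cv2.imwrite("pics/t4.png",cv2.resize(a,None,fx=5,fy=5,interpolation=cv2.INTER_CUBIC))
E
```

```text
pos [ 401.9 -324.4   74.9] yaw -76.2 z [-0.004  0.002 -1.   ] w 64.7 F 0.0 j6 2.18 t 15.25 cf [ 0.4 -0.8  0.4]
(403, -327, 22, 103.7) slide [ 0.6  2.9 52.9] dr [-0.02  0.02  0.01]
```

View pics/t4.png

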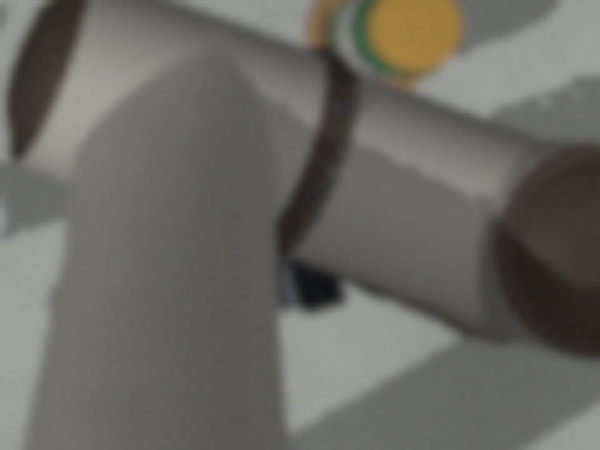

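The arm hides the stapler apart from its tip at (315,285), so the picture adds nothing; I'll proceed on the earlier measurement.

Emit:
step_arm(motion=[{"dr":[0,0,0],"slide":[0,1,30],"jaw":65},{"dr":[0,0,0],"slide":[0,1,53],"jaw":65},{"dr":[0,0,0],"slide":[0,1,53],"jaw":65},{"dr":[0,0,0],"slide":[0,1,53],"jaw":10},{"dr":[0,0,0],"slide":[0,1,53],"jaw":10},{"dr":[0,0,0],"slide":[0,1,53],"jaw":10},{"dr":[0,0,0],"slide":[0,1,53],"jaw":10},{"dr":[0,0,0],"slide":[0,1,53],"jaw":10}])

```text
clock: 16.3
position: [404.0, -326.8, 24.8]
ee_rot: [0.993, 0.12, 0.001, 0.001]
contact_force: [-0.0, 2.1, 6.7]
gripper_width: 25.1
grasp_force: 58.9
```

```bash
python3 - <<'E'
from h import *
go((403,-327,130,103.7),(619,119,130,6),(619,119,30,6))
E
```

```text
pos [ 404.  -326.8   24.8] yaw -76.3 z [ 0.002 -0.001 -1.   ] w 25.1 F 58.9 j6 2.18 t 16.3 cf [-0.   2.1  6.7]
(403, -327, 130, 103.7) slide [-8.000e-01  1.000e-01 -1.052e+02] dr [ 0.01 -0.01  0.  ]
(619, 119, 130, 6) slide [ 314.9 -381.9 -105.2] dr [  0.02  -0.   -10.28]
(619, 119, 30, 6) slide [ 314.7 -382.    -5.2] dr [  0.02  -0.   -10.28]
```

Emit:
step_arm(motion=[{"dr":[0,0,0],"slide":[0,0,-50],"jaw":10},{"dr":[0,0,0],"slide":[0,0,-106],"jaw":10},{"dr":[0,0,1.2],"slide":[35,-42,-108],"jaw":10},{"dr":[0,0,2.4],"slide":[70,-85,-108],"jaw":10},{"dr":[0,0,3.6],"slide":[105,-127,-108],"jaw":10},{"dr":[0,0,4.8],"slide":[140,-170,-108],"jaw":10},{"dr":[0,0,6.0],"slide":[175,-212,-108],"jaw":10},{"dr":[0,0,7.2],"slide":[210,-255,-108],"jaw":10}])

```text
clock: 17.3
position: [546.8, -27.3, 131.2]
ee_rot: [0.926, -0.376, -0.0, 0.0]
contact_force: [1.4, -0.8, -1.7]
gripper_width: 25.2
grasp_force: 59.9
```

```bash
python3 - <<'E'
from h import *
go((619,119,130,6))
E
```

```text
pos [546.8 -27.3 131.2] yaw -134.2 z [-0.  0. -1.] w 25.2 F 59.9 j6 0.55 t 17.3 cf [ 1.4 -0.8 -1.7]
(619, 119, 130, 6) slide [ -50.2 -155.2    1.2] dr [0.   0.   4.97]
```

Emit:
step_arm(motion=[{"dr":[0,0,1.2],"slide":[-12,-38,0],"jaw":10},{"dr":[0,0,2.4],"slide":[-25,-77,0],"jaw":10},{"dr":[0,0,3.7],"slide":[-38,-116,0],"jaw":10},{"dr":[0,0,4.97],"slide":[-50,-155,0],"jaw":10},{"dr":[0,0,4.97],"slide":[-50,-155,0],"jaw":10},{"dr":[0,0,4.97],"slide":[-50,-155,40],"jaw":10},{"dr":[0,0,4.97],"slide":[-50,-155,76],"jaw":10},{"dr":[0,0,4.97],"slide":[-50,-155,76],"jaw":10}])

```text
clock: 18.3
position: [615.0, 115.6, 52.1]
ee_rot: [0.745, -0.667, -0.002, 0.004]
contact_force: [1.0, -1.2, -1.9]
gripper_width: 25.4
grasp_force: 59.8
```

```bash
python3 - <<'E'
from h import *
go((619,119,28,6))
a=optics.get_image("side")[130:220,240:360]; cv2.imwrite("pics/s5.png",cv2.resize(a,None,fx=5,fy=5,interpolation=cv2.INTER_CUBIC))
E
```

```text
pos [615.  115.6  52.1] yaw -173.7 z [-0.008 -0.003 -1.   ] w 25.4 F 59.8 j6 -0.33 t 18.3 cf [ 1.  -1.2 -1.9]
(619, 119, 28, 6) slide [-3.  -4.6 24. ] dr [ 0.06 -0.02  0.04]
```

View pics/s5.png

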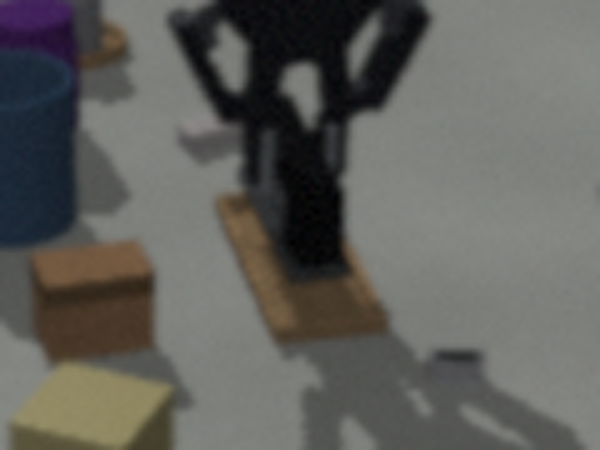

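```bash
python3 - <<'E'
from h import *
f=lambda P:((proj("side",P)-[240,130])*5).round(0).tolist()
t=np.radians(96.2);u=np.array([np.cos(t),np.sin(t)]);v=np.array([-u[1],u[0]])
T=np.array([619,118.5])
print("tray outer top corners",f([[*(T+a*74*u+b*30*v),10] for a,b in((-1,-1),(-1,1),(1,1),(1,-1))]))
S=np.array([615,115.6]); print("stapler base bottom near corners",f([[*(S-60*u+b*17*v),27] for b in(-1,1)]), "top",f([[*(S-60*u+b*13*v),78] for b in(-1,1)]))
go((619,119,28,6))
E
```

```text
tray outer top corners [[388.0, 315.0], [272.0, 328.0], [213.0, 193.0], [318.0, 183.0]]
stapler base bottom near corners [[350.0, 279.0], [285.0, 285.0]] top [[346.0, 190.0], [295.0, 195.0]]
pos [617.1 116.3  54.5] yaw -173.6 z [-0.003 -0.002 -1.   ] w 25.2 F 59.8 j6 -0.33 t 18.35 cf [-0.  -0.1 -0.5]
(619, 119, 28, 6) slide [-2.5 -2.2 26.5] dr [ 0.02 -0.01  0.05]
```

```bash
python3 - <<'E'
from h import *
for n in("top","side"):
    im=cv2.imread(n+"0raw.png"); uv=[]
    for nm,(x0,x1,y0,y1) in {"stray":(560,680,20,215),"btray":(560,710,-250,-70)}.items():
        W,H=(y1-y0)*2,(x1-x0)*2; c,r=np.meshgrid(np.arange(W),np.arange(H))
        q=proj(n,np.c_[(x1-r/2).ravel(),(y1-c/2).ravel(),np.full(W*H,10)]).astype(np.float32)
        o=cv2.remap(im,q[:,0].reshape(H,W),q[:,1].reshape(H,W),cv2.INTER_CUBIC)
        m=((o[...,2].astype(int)-o[...,0])>22).astype(np.uint8)
        k=max(cv2.findContours(m,cv2.RETR_EXTERNAL,cv2.CHAIN_APPROX_NONE)[0],key=cv2.contourArea)
        (a,b),wh,an=cv2.minAreaRect(k); print(n,nm,"c",round(x1-b/2,1),round(y1-a/2,1),"wh",np.array(wh)/2,an)
im=optics.get_image("side"); g=cv2.GaussianBlur(im,(0,0),.5).max(2).astype(int)
for c in(300,304,307):print(c,(c-240)*5, g[178:200,c].tolist())
E
```

```text
top stray c 619.3 119.7 wh [ 62.06251144 149.68992615] 83.65979766845703
top btray c 632.6 -156.6 wh [ 82.96968842 124.89305115] 74.74488067626953
side stray c 618.3 113.0 wh [ 62.42530441 159.61276245] 83.78076934814453
side btray c 631.9 -161.9 wh [ 84.18230438 130.35017395] 74.87599182128906
300 300 [6, 11, 13, 16, 23, 30, 33, 48, 64, 68, 70, 70, 71, 73, 78, 86, 86, 78, 73, 73, 76, 82]
304 320 [8, 8, 9, 12, 23, 31, 39, 58, 69, 72, 74, 73, 73, 71, 72, 72, 75, 74, 72, 72, 79, 81]
307 335 [12, 9, 8, 19, 31, 33, 45, 63, 68, 71, 70, 71, 71, 73, 74, 75, 77, 74, 72, 74, 79, 84]
```

Emit:
step_arm(motion=[{"dr":[0,0,0.05],"slide":[-1,-1,5],"jaw":10},{"dr":[0,0,0.05],"slide":[-1,-1,15],"jaw":10},{"dr":[0,0,0.05],"slide":[-1,-1,22],"jaw":10},{"dr":[0,0,0.05],"slide":[-1,-1,26],"jaw":10},{"dr":[0,0,0.05],"slide":[-1,-1,28],"jaw":10},{"dr":[0,0,0.05],"slide":[-1,-1,29],"jaw":10},{"dr":[0,0,0.05],"slide":[-1,-1,29],"jaw":10},{"dr":[0,0,0.05],"slide":[-1,-1,29],"jaw":10}])

```text
clock: 19.4
position: [618.8, 118.4, 27.9]
ee_rot: [0.743, -0.669, 0.0, 0.0]
contact_force: [-3.8, -0.4, 5.7]
gripper_width: 25.2
grasp_force: 60.7
```

Emit:
step_arm(motion=[{"dr":[0,0,0],"slide":[0,0,-1],"jaw":60},{"dr":[0,0,0],"slide":[0,0,-1],"jaw":60},{"dr":[0,0,0],"slide":[0,0,-1],"jaw":60},{"dr":[0,0,0],"slide":[0,0,-1],"jaw":60},{"dr":[0,0,0],"slide":[0,0,-1],"jaw":60},{"dr":[0,0,0],"slide":[0,0,-30],"jaw":60},{"dr":[0,0,0],"slide":[0,0,-70],"jaw":80},{"dr":[0,0,0],"slide":[0,0,-100],"jaw":80}])

```text
clock: 20.4
position: [619.4, 118.5, 128.0]
ee_rot: [0.743, -0.669, 0.0, -0.001]
contact_force: [0.5, 0.2, -0.7]
gripper_width: 80.0
grasp_force: 0.0
```

```bash
python3 - <<'E'
from h import *
go((501,-74,125,151),(501,-74,70,151))
E
```

```text
pos [619.4 118.5 128. ] yaw -174.0 z [ 0.001  0.    -1.   ] w 80.0 F 0.0 j6 -0.34 t 20.4 cf [ 0.5  0.2 -0.7]
(501, -74, 125, 151) slide [179.2 137.8   2.8] dr [-0.01  0.    4.37]
(501, -74, 70, 151) slide [179.2 137.9  57.8] dr [-0.01  0.    4.37]
```

Emit:
step_arm(motion=[{"dr":[0,0,1.1],"slide":[45,34,0],"jaw":80},{"dr":[0,0,2.2],"slide":[90,69,0],"jaw":80},{"dr":[0,0,3.3],"slide":[135,103,0],"jaw":80},{"dr":[0,0,4.37],"slide":[179,138,0],"jaw":80},{"dr":[0,0,4.37],"slide":[179,138,0],"jaw":80},{"dr":[0,0,4.37],"slide":[179,138,40],"jaw":80},{"dr":[0,0,4.37],"slide":[179,138,58],"jaw":80},{"dr":[0,0,4.37],"slide":[179,138,58],"jaw":80}])

```text
clock: 21.4
position: [500.0, -73.5, 67.1]
ee_rot: [-0.508, 0.861, 0.0, -0.001]
contact_force: [-0.2, 0.1, 0.7]
gripper_width: 79.9
grasp_force: 0.0
```

```bash
python3 - <<'E'
from h import *
optics.get_image("top")
go((501,-74,9,151))
E
```

```text
pos [500.8 -73.5  68.2] yaw 151.1 z [-0. -0. -1.] w 79.9 F 0.0 j6 -0.68 t 21.45 cf [0.1 0.5 0.3]
(501, -74, 9, 151) slide [ 0.3 -0.4 59.2] dr [ 0.   -0.    0.01]
```

Emit:
step_arm(motion=[{"dr":[0,0,0],"slide":[0,0,30],"jaw":80},{"dr":[0,0,0],"slide":[0,0,58],"jaw":80},{"dr":[0,0,0],"slide":[0,0,58],"jaw":80},{"dr":[0,0,0],"slide":[0,0,58],"jaw":40},{"dr":[0,0,0],"slide":[0,0,58],"jaw":40},{"dr":[0,0,0],"slide":[0,0,58],"jaw":40},{"dr":[0,0,0],"slide":[0,0,58],"jaw":40},{"dr":[0,0,0],"slide":[0,0,58],"jaw":40}])

```text
clock: 22.45
position: [501.9, -73.6, 12.1]
ee_rot: [-0.508, 0.861, -0.001, 0.002]
contact_force: [0.2, 1.7, 7.5]
gripper_width: 55.4
grasp_force: 64.8
```

```bash
python3 - <<'E'
from h import *
go((638,-180,70,14.8))
E
```

```text
pos [501.9 -73.6  12.1] yaw 151.0 z [ 0.004  0.    -1.   ] w 55.4 F 64.8 j6 -0.68 t 22.45 cf [0.2 1.7 7.5]
(638, -180, 70, 14.8) slide [  27.1 -170.8  -57.4] dr [-0.03  0.01 -5.47]
```

Emit:
step_arm(motion=[{"dr":[0,0,0],"slide":[0,0,-50],"jaw":40},{"dr":[0,0,-1.1],"slide":[5,-34,-62],"jaw":40},{"dr":[0,0,-2.2],"slide":[11,-68,-62],"jaw":40},{"dr":[0,0,-3.3],"slide":[16,-102,-62],"jaw":40},{"dr":[0,0,-4.4],"slide":[22,-136,-62],"jaw":40},{"dr":[0,0,-5.47],"slide":[27,-171,-62],"jaw":40},{"dr":[0,0,-5.47],"slide":[27,-171,-40],"jaw":40},{"dr":[0,0,-5.47],"slide":[27,-171,-28],"jaw":40}])

```text
clock: 23.45
position: [635.7, -180.6, 36.9]
ee_rot: [0.792, -0.611, -0.001, 0.0]
contact_force: [-0.6, 0.0, -0.9]
gripper_width: 55.2
grasp_force: 64.5
```

```bash
python3 - <<'E'
from h import *
optics.get_image("top")
optics.get_image("top")
go((638,-180,15,14.8))
E
```

```text
pos [ 635.  -180.1   36.5] yaw -165.3 z [-0.004  0.001 -1.   ] w 55.4 F 64.5 j6 0.29 t 23.55 cf [-1.1  0.5 -0.5]
(638, -180, 15, 14.8) slide [ 0.7 -3.  21.5] dr [ 0.03  0.01 -0.01]
```

Emit:
step_arm(motion=[{"dr":[0,0,0],"slide":[0,-2,5],"jaw":40},{"dr":[0,0,0],"slide":[0,-2,12],"jaw":40},{"dr":[0,0,0],"slide":[0,-2,18],"jaw":40},{"dr":[0,0,0],"slide":[0,-2,21],"jaw":40},{"dr":[0,0,0],"slide":[0,-2,23],"jaw":40},{"dr":[0,0,0],"slide":[0,-2,24],"jaw":40},{"dr":[0,0,0],"slide":[0,-2,24],"jaw":40},{"dr":[0,0,0],"slide":[0,-2,24],"jaw":40}])

```text
clock: 24.55
position: [638.8, -180.0, 15.2]
ee_rot: [0.792, -0.61, 0.0, -0.0]
contact_force: [-2.5, 0.6, 5.1]
gripper_width: 54.9
grasp_force: 65.1
```

Emit:
step_arm(motion=[{"dr":[0,0,0],"slide":[0,0,-1],"jaw":80},{"dr":[0,0,0],"slide":[0,0,-1],"jaw":80},{"dr":[0,0,0],"slide":[0,0,-1],"jaw":80},{"dr":[0,0,0],"slide":[0,0,-1],"jaw":80},{"dr":[0,0,0],"slide":[0,0,-1],"jaw":80},{"dr":[0,0,0],"slide":[0,0,-30],"jaw":80},{"dr":[0,0,0],"slide":[0,0,-70],"jaw":80},{"dr":[0,0,0],"slide":[0,0,-100],"jaw":80}])

```text
clock: 25.55
position: [639.2, -180.0, 116.1]
ee_rot: [0.792, -0.61, 0.001, -0.0]
contact_force: [0.2, 0.4, 0.2]
gripper_width: 79.7
grasp_force: 0.0
```

```bash
python3 - <<'E'
from h import *
go((508,57,115,11.5))
E
```

```text
pos [ 639.2 -180.   116.1] yaw -165.2 z [ 0.002 -0.    -1.   ] w 79.7 F 0.0 j6 0.29 t 25.55 cf [0.2 0.4 0.2]
(508, 57, 115, 11.5) slide [-262.6   66.4    0.8] dr [-0.01 -0.01  0.41]
```

Emit:
step_arm(motion=[{"dr":[0,0,0],"slide":[-56,14,0],"jaw":80},{"dr":[0,0,0.2],"slide":[-112,28,0],"jaw":80},{"dr":[0,0,0.4],"slide":[-168,42,0],"jaw":80},{"dr":[0,0,0.41],"slide":[-224,57,0],"jaw":80},{"dr":[0,0,0.41],"slide":[-263,66,0],"jaw":80},{"dr":[0,0,0.41],"slide":[-263,66,20],"jaw":80},{"dr":[0,0,0.41],"slide":[-263,66,45],"jaw":80},{"dr":[0,0,0.41],"slide":[-263,66,45],"jaw":80}])

```text
clock: 26.55
position: [506.6, 57.2, 68.0]
ee_rot: [0.774, -0.633, -0.001, 0.002]
contact_force: [0.8, 0.2, 0.4]
gripper_width: 79.9
grasp_force: 0.0
```

```bash
python3 - <<'E'
from h import *
optics.get_image("top")
go((508,57,9,11.5))
E
```

```text
pos [507.7  57.5  69.2] yaw -168.5 z [-0.001 -0.001 -1.   ] w 80.0 F 0.0 j6 -0.23 t 26.6 cf [ 0.2 -0.4  0.5]
(508, 57, 9, 11.5) slide [ 0.5 -0.3 60.2] dr [ 0.01 -0.   -0.  ]
```

Emit:
step_arm(motion=[{"dr":[0,0,0],"slide":[0,0,30],"jaw":80},{"dr":[0,0,0],"slide":[0,0,59],"jaw":80},{"dr":[0,0,0],"slide":[0,0,59],"jaw":80},{"dr":[0,0,0],"slide":[0,0,59],"jaw":40},{"dr":[0,0,0],"slide":[0,0,59],"jaw":40},{"dr":[0,0,0],"slide":[0,0,59],"jaw":40},{"dr":[0,0,0],"slide":[0,0,59],"jaw":40},{"dr":[0,0,0],"slide":[0,0,59],"jaw":40}])

```text
clock: 27.6
position: [509.3, 58.1, 12.2]
ee_rot: [0.774, -0.633, 0.001, -0.001]
contact_force: [-0.2, 0.3, 6.8]
gripper_width: 55.0
grasp_force: 64.7
```

```bash
python3 - <<'E'
from h import *
go((624.4,-127.6,115,14.8))
im=optics.get_image("top"); cv2.imwrite("t6raw.png",im)
o=ortho("top",im,560,710,-250,-70,3,48); cv2.imwrite("pics/t6.png",o)
E
```

```text
pos [509.3  58.1  12.2] yaw -168.5 z [ 0.003  0.001 -1.   ] w 55.0 F 64.7 j6 -0.23 t 27.6 cf [-0.2  0.3  6.8]
(624.4, -127.6, 115, 14.8) slide [ 204.9  -76.1 -102.7] dr [-0.03  0.   -0.41]
```

View pics/t6.png

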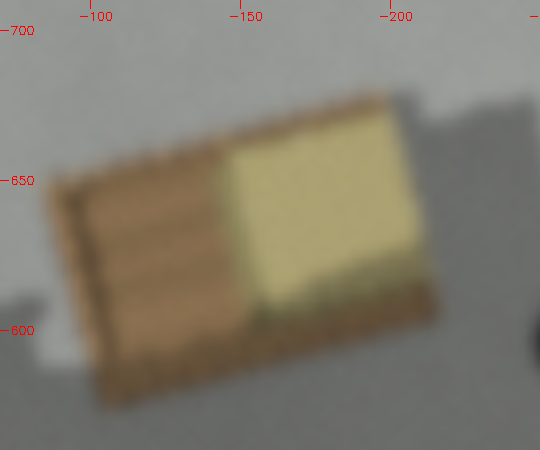

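The cube sits inside the wide tray at the -y end, its top centred near (330,208) in the crop, and the other half is free. Next comes the staple box.

Emit:
step_arm(motion=[{"dr":[0,0,0],"slide":[0,0,-50],"jaw":40},{"dr":[0,0,0],"slide":[0,0,-95],"jaw":40},{"dr":[0,0,-0.1],"slide":[50,-19,-95],"jaw":40},{"dr":[0,0,-0.2],"slide":[103,-38,-95],"jaw":40},{"dr":[0,0,-0.3],"slide":[154,-57,-95],"jaw":40},{"dr":[0,0,-0.41],"slide":[204,-75,-95],"jaw":40},{"dr":[0,0,-0.41],"slide":[204,-75,-95],"jaw":40},{"dr":[0,0,-0.41],"slide":[204,-75,-70],"jaw":40}])

```text
clock: 28.65
position: [623.2, -127.8, 81.9]
ee_rot: [0.792, -0.611, 0.002, -0.001]
contact_force: [1.1, 0.5, -1.8]
gripper_width: 55.2
grasp_force: 64.6
```

```bash
python3 - <<'E'
from h import *
for i in range(3): optics.get_image("top")
go((624.5,-127.3,15,14.8))
E
```

```text
pos [ 620.3 -126.8   79.1] yaw -165.2 z [-0.004  0.    -1.   ] w 54.9 F 64.6 j6 0.2 t 28.8 cf [-0.2 -0.6 -0.9]
(624.5, -127.3, 15, 14.8) slide [ 1.6 -4.2 64.1] dr [ 0.03  0.01 -0.  ]
```

Emit:
step_arm(motion=[{"dr":[0,0,0],"slide":[0,-1,0],"jaw":40},{"dr":[0,0,0],"slide":[0,-1,25],"jaw":40},{"dr":[0,0,0],"slide":[0,-1,45],"jaw":40},{"dr":[0,0,0],"slide":[0,-1,55],"jaw":40},{"dr":[0,0,0],"slide":[0,-1,60],"jaw":40},{"dr":[0,0,0],"slide":[0,-1,63],"jaw":40},{"dr":[0,0,0],"slide":[0,-1,65],"jaw":40},{"dr":[0,0,0],"slide":[0,-1,65],"jaw":40}])

```text
clock: 29.8
position: [623.1, -127.2, 15.6]
ee_rot: [0.792, -0.61, 0.0, -0.0]
contact_force: [-0.3, -0.1, -0.9]
gripper_width: 54.9
grasp_force: 64.6
```

```bash
python3 - <<'E'
from h import *
optics.get_image("top")
go((624.5,-127.3,15,14.8))
E
```

```text
pos [ 623.1 -127.1   15.6] yaw -165.2 z [ 0.001 -0.    -1.   ] w 55.2 F 64.6 j6 0.2 t 29.85 cf [ 0.1 -0.5 -0.8]
(624.5, -127.3, 15, 14.8) slide [ 0.5 -1.3  0.6] dr [-0.   -0.   -0.01]
```

Lower about 2 mm more to touch, release, rise.

Emit:
step_arm(motion=[{"dr":[0,0,0],"slide":[0,-1,1],"jaw":40},{"dr":[0,0,0],"slide":[0,-1,2],"jaw":40},{"dr":[0,0,0],"slide":[0,-1,2],"jaw":40},{"dr":[0,0,0],"slide":[0,-1,2],"jaw":80},{"dr":[0,0,0],"slide":[0,-1,2],"jaw":80},{"dr":[0,0,0],"slide":[0,-1,2],"jaw":80},{"dr":[0,0,0],"slide":[0,-1,-15],"jaw":80},{"dr":[0,0,0],"slide":[0,-1,-50],"jaw":80}])

```text
clock: 30.85
position: [623.0, -126.9, 65.2]
ee_rot: [0.792, -0.61, -0.001, 0.001]
contact_force: [1.0, -0.1, -0.2]
gripper_width: 79.9
grasp_force: 0.0
```

Emit:
step_arm(motion=[{"dr":[0,0,0],"slide":[0,0,-60],"jaw":80},{"dr":[0,0,0],"slide":[0,40,-100],"jaw":80},{"dr":[0,0,0],"slide":[0,90,-120],"jaw":80},{"dr":[0,0,0],"slide":[0,140,-120],"jaw":80},{"dr":[0,0,0],"slide":[0,190,-120],"jaw":80},{"dr":[0,0,0],"slide":[0,190,-120],"jaw":80},{"dr":[0,0,0],"slide":[0,190,-120],"jaw":80},{"dr":[0,0,0],"slide":[0,190,-120],"jaw":80}])

```text
clock: 31.85
position: [441.5, -175.1, 185.7]
ee_rot: [0.792, -0.61, 0.0, -0.0]
contact_force: [0.3, -0.0, -0.6]
gripper_width: 80.2
grasp_force: 0.0
```

```bash
python3 - <<'E'
from h import *
im=optics.get_image("top"); t=ortho("top",im,440,700,-440,460,0.88,10)
s=optics.get_image("side")[100:370,140:390]
a=cv2.resize(s[:,:],None,fx=1.35,fy=1.35,interpolation=cv2.INTER_CUBIC); b=np.zeros((a.shape[0],t.shape[1],3),np.uint8)
b[:,:a.shape[1]]=a; c=cv2.resize(im[130:185,270:340],None,fx=6,fy=6,interpolation=cv2.INTER_CUBIC); b[:c.shape[0],345:345+c.shape[1]]=c
cv2.imwrite("pics/f.png",np.vstack([t,b])); print(t.shape,a.shape,c.shape); go()
E
```

```text
(228, 792, 3) (364, 338, 3) (330, 420, 3)
pos [ 441.1 -175.   185.2] yaw -165.2 z [-0. -0. -1.] w 80.1 F 0.0 j6 0.29 t 31.95 cf [ 0.1  0.1 -0.1]
```

View pics/f.png

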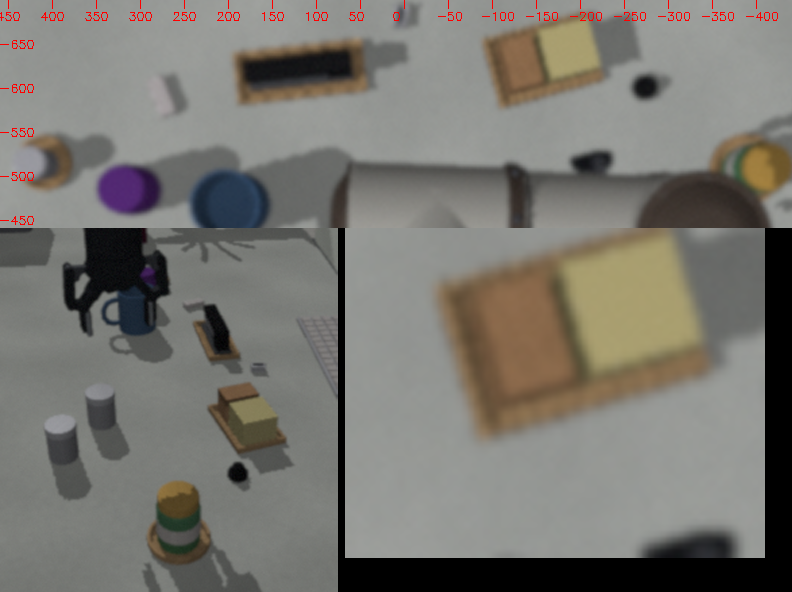

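The last picture shows the jar (760,165) and the tin (35,160) in their stands. The stapler is in the long tray (300,68), and the box and cube are side by side in the wide tray (545,58). The mug has not moved and the gripper is clear.

```bash
python3 -c "
from bench import arm
print(arm.job_done())"
```

```text
the job is handed in; nothing more can be done
None
```

The job is handed in: jar, tin, stapler, note cube and staple box were placed in the order asked and look seated and released in the last pictures, the mug is where it stood, and the clock read about 32 s.

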